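# Tip the paperback onto the felt half

### The arm

A 6-joint arm with a two-finger parallel gripper is mounted at the origin on the work surface. World frame = base frame: x ahead of the robot, y to its left, z up, the work surface at z = 0. Lengths are in mm, angles in rad, forces in N, time in s.
With the tool pointing down it reaches from about 275 to 750 mm from the base axis. Payload 10.2 kg.
Tool frame: the origin (TCP) lies between the finger pads; the fingertips stand 11 mm ahead of it and the grasp point (between the pads) lies 8 mm behind it; z points along the fingers, y is the line along which they close (so a half turn about z gives the same grasp; the last joint's range is limited). The gripper opens to 85 mm and grips with 20 to 120 N. Pads are 22 mm wide; open, the fingers measure 114 mm over their backs; the gripper's body (76 mm by 85 mm) begins 54 mm behind the grasp point. The pads swing forward as they close: fully open they stand 13 mm farther back than shut.
Start: joints at [1.042, 0.313, 1.498, -0, 1.331, -0.223], TCP at [158.067, 500.646, 242.294] pointing down, gripper open.
Joint ranges: [-2.94, 2.94], [-0.97, 2.17], [0.19, 2.56], [-1.23, 4.37], [0.02, 3.11], [-2.88, 2.88]. Speed limits (rad/s): [2.39, 2.39, 3.01, 3.14, 3.14, 3.14].

### API

Orientations are given as a unit quaternion [w, x, y, z].
In Python, from rig import sense, eyes, finish_job gives the robot as it stands.
- The arm moves only by the shell command python3 -m jog 'ROWS' [FORCE]. ROWS is JSON, a list of rows, each a list of 7 numbers: the shift along the tool's x, y, z in m, then the turn, a rotation vector about the tool's x, y, z in rad, then the finger opening in m, from 0 to 0.0854. In form: [[dx, dy, dz, rx, ry, rz, gripper], ...]. A call has 1 to 5 rows; each row shifts and turns the commanded pose from where the row before left it, along the tool's axes as they then stand; what a row does not reach is not made up. A row lasts 1/10 s, in which the tool goes at most 50 mm and 8.59 degrees, less where a joint would pass 70% of its speed; a pose out of reach is approached as far as the arm can. A call is refused whole if a number of a shift passes 0.05 or a number of a turn 0.15, either way. A call with a gripper value outside its range is refused whole. The fingers move at their own pace and stop on an object; FORCE is the grip in N (left out, the last holds). Time passes only in rows, so rows that do not move let the fingers close. It gives the time, the measured TCP pose, the force, the opening and the grip force at its end, in the units of the state.
- sense(): the state, without advancing time (a new reading comes with each control period).
- eyes.capture(name): name is "scene" or "top" or "wrist"; returns the picture (420x560x3 uint8, red, green, blue); there is no depth.
- eyes.calibration(name): a dict with "fx", "fy", "cx", "cy" (pixels), "cam_to_world" (4x4, takes a point from camera to world coordinates); the wrist camera has in their place "mount" (4x4, takes a point from camera to tool coordinates, whose origin is the TCP and whose axes are the flange's). Camera axes: x right, y down, z forward; pixel columns grow to the right and rows downward; lengths in mm; the calibration is good to about 2 mm. A picture is of the moment at which its call begins: read the wrist's pose just before it. calibration takes no time and is no camera call.
- finish_job(): hands the job in; it is judged then, once.
The state is a dict: "time_s": time; "joints": joint angles; "dq": joint speeds; "tau": joint torques, N m; "eef_pos": TCP position; "ee_rot": TCP orientation; "force": force on the tool from outside, world axes, zero at the start; "wrist_torque": the same for the moment, N m; "grip_width": opening from 0.0 (shut) to 1.0 (fully open); "grip_force": force on a finger pad.
Only numpy, scipy, OpenCV 4.12 (cv2) and the standard library are available. Lean on these libraries where they do the work, as an engineer would, in place of code of your own. Each camera call takes 0.05 s, during which the arm holds its last target. There are 200 camera calls.

### The job

A paperback stands on end on the seam of a two-part board; tip it over with the outside of the fingers, pushing gently on its upper half, so that it lands lying flat within the blue felt half and the cork half stays free for cups. Do not grip or lift the book, and leave the coasters, bottle, planter, phone stand and mouse where they are. Finish with the hand clear.

Things in the scene. Friction and masses are not known exactly. Their poses are not given: they have to be found in the camera images.
- board: flat brown wooden board fixed on the table, 170 x 480 x 8 mm; origin at the centre of its underside, x across it (170 mm), y along it (480 mm), z up. Its turn on the table varies. It carries the felt and the cork panel end to end along y, in either order
- felt: blue felt panel fixed on one half of the board, the zone the book must land in; 150 (x) x 230 (y) x 3 mm, its top 11 mm above the table; origin at the centre of its underside; axes parallel to the board's
- cork: brown cork panel fixed on the other half of the board, same size and axes as the felt; a 2 mm gap (the seam) parts the two. The coasters lie on it
- book: orange rigid paperback, white disc on each cover, about 0.24 kg, loose, on end across the seam, a cover facing the felt; 110 (x, width) x 25 (y, thickness) x 178 mm (z, height). Origin: centre of its foot face, 11 mm above the table; z up to the other end, y square to the covers. Turned 4 degrees at most against the board
- book_top (a point): centre of the book's upper end face, 178 mm from the origin along its z, 189 mm above the table at first. Pushed slowly up here, the book tips without its foot sliding, and falls by itself once this point has gone about 25 mm; it then slides on by some 2 to 15 mm, more if pushed fast or far
- coaster1: lower of two pale translucent acrylic coasters stacked loose on the cork, 95 x 95 x 5 mm; origin at the centre of its underside. Leave alone
- coaster2: upper coaster, same size, lying on coaster1; origin at the centre of its underside. Leave alone
- bottle: stainless steel bottle with a black cap, 70 mm across, 210 mm high, loose and upright beyond the board as seen from the robot; origin at the centre of its underside. Leave alone
- planter: empty pale ceramic planter, a plain round pot 100 mm across, 110 mm high, loose, beyond the board; origin at the centre of its underside. Leave alone
- phone_stand: brown bamboo phone stand, base 90 x 75 mm, leaning back plate to 105 mm high, loose, past one end of the board; origin at the centre of its underside. Leave alone
- mouse: grey computer mouse, 104 x 60 x 33 mm, loose, past one end of the board; origin at the centre of its underside. Leave alone
Mind the look-alikes: they are no part of the job. There is more than one size of the book; the one meant has the size given above.

How it is judged (in metres and radians):
At the end, for the whole second after the job is handed in: The book lies flat on a cover (within 4 degrees), at rest, within the felt panel (an edge may overhang the panel by about 6 mm), and no bystander has moved by more than 15 mm (x of book in the frame of felt between -0.026 and 0.026 m and y of book in the frame of felt between -0.121 and 0.121 m and x of book_top in the frame of felt between -0.026 and 0.026 m and y of book_top in the frame of felt between -0.121 and 0.121 m and angle between book's own z axis and vertical between 1.5 and 1.64 rad and (angle between book's own y axis and vertical below 0.07 rad or angle between book's own y axis and vertical above 3.07 rad) and height (world z) of book below 0.03 m and linear speed of book below 0.02 m/s and distance of each of coaster1, coaster2, bottle, planter, phone_stand, mouse from where it was at the start of the episode below 0.015 m); the robot touches nothing.
It fails at once if the book is lifted (its foot more than 30 mm above the board) (height (world z) of book above 0.041 m).
It fails at once if the book is gripped or pressed hard (over 20 N from the fingers) (contact force between the fingers and book above 20 N).
It fails at once if the standing book is pushed low instead of on its upper half (contact force between the fingers and book above 0.05 N and angle between book's own z axis and vertical below 0.2 rad and height (world z) of the grasp point below 0.09 m).
It fails at once if a coaster, the bottle, the planter, the phone stand or the mouse is knocked or moved by more than 15 mm (distance of any of coaster1, coaster2, bottle, planter, phone_stand, mouse from where it was at the start of the episode above 0.015 m or angle between any of coaster1, coaster2, bottle, planter, phone_stand, mouse's own z axis and vertical above 0.25 rad).
It also fails if it takes over 32 s, if anything falls off the work surface, if the arm or the gripper's body presses on something with over 40 N, if the wrist force passes 120 N, or if a joint passes its speed limit or range.

## Working session

There is one attempt and no reset: what is moved stays moved. The work goes in short steps, Python scripts to look and compute and a shell command to move; the robot and the scene stay as the last step left them, time stands still between calls to the robot, and variables do not carry over. Pictures are saved under pics/ and viewed, at most 10 in all, crops included, and the job is handed in when it is done.

```bash
mkdir -p pics; ls
python3 - <<'E'
from rig import sense,eyes
import cv2,numpy as np
s=sense();print(s['time_s'],s['eef_pos'],s['ee_rot'],s['grip_width'])
for n in ['scene','top']:
    im=eyes.capture(n);cv2.imwrite(f'pics/{n}0.png',im[:,:,::-1]);c=eyes.calibration(n);print(n,c)
E
```

```text
pics
0.0 [157.92608326 500.4095739  241.73580335] [-2.57175014e-04  1.52314770e-01  9.88331816e-01 -6.04626662e-04] 1.0030325285644943
scene {'fx': 404.9292261334701, 'fy': 404.9292261334701, 'cx': 275.7091821854942, 'cy': 218.48800907126983, 'cam_to_world': array([[ 3.55994917e-01,  7.92427237e-01, -4.95304647e-01,
         1.01012013e+03],
       [ 9.34408715e-01, -2.94951609e-01,  1.99709543e-01,
        -1.46723125e+02],
       [ 1.21643786e-02, -5.33912561e-01, -8.45452190e-01,
         9.03798446e+02],
       [ 0.00000000e+00,  0.00000000e+00,  0.00000000e+00,
         1.00000000e+00]])}
top {'fx': 483.5347845641576, 'fy': 483.5347845641576, 'cx': 282.7540682717682, 'cy': 211.7309717295893, 'cam_to_world': array([[ 1.75097898e-02, -9.83606467e-01,  1.79476251e-01,
         3.67572272e+02],
       [-9.99572355e-01, -2.14253508e-02, -1.99013061e-02,
         6.03404419e+01],
       [ 2.34203951e-02, -1.79051031e-01, -9.83560986e-01,
         1.17895407e+03],
       [ 0.00000000e+00,  0.00000000e+00,  0.00000000e+00,
         1.00000000e+00]])}
```

View pics/scene0.png

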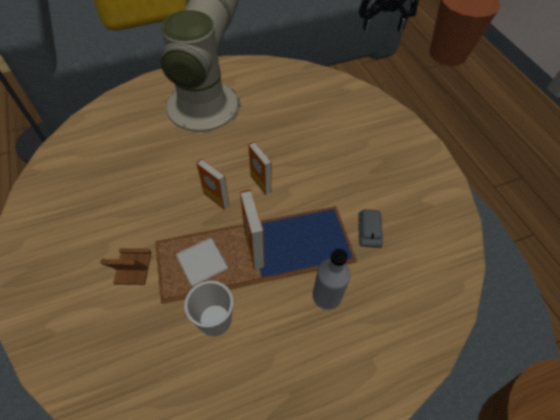

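View pics/top0.png

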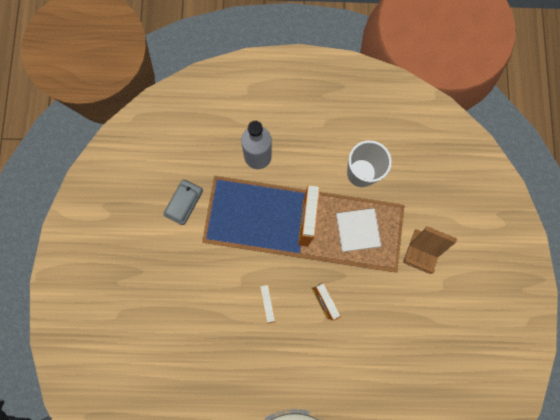

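The felt is on the robot's left: its blue quad runs from (208,180) to (308,250) in the top view. The book stands at the seam, with its white upper face at about (311,210) in the top view and (253,230) in the scene view. The coasters are on the cork to the right. Two smaller decoy books stand nearer the robot. Next I measure.

```bash
cat > h.py <<'E'
import numpy as np,cv2
from rig import eyes,sense
def ray(n,p):
    c=eyes.calibration(n);T=c['cam_to_world']
    return T[:3,3],T[:3,:3]@np.array([(p[0]-c['cx'])/c['fx'],(p[1]-c['cy'])/c['fy'],1])
def onz(n,p,z):
    o,d=ray(n,p);return (o+d*(z-o[2])/d[2]).round(1)
def box(m):
    n,l,st,ce=cv2.connectedComponentsWithStats(m.astype(np.uint8))
    k=1+np.argmax(st[1:,4]);ys,xs=np.where(l==k)
    r=cv2.minAreaRect(np.c_[xs,ys].astype(np.float32));return r,cv2.boxPoints(r),st[k,4]
def felt(im):
    a=im.astype(int);return (a[...,2]>a[...,0]+25)&(a[...,2]>a[...,1]+15)
def white(im,x0,x1,y0,y1):
    m=im.min(2)>150;k=np.zeros_like(m);k[y0:y1,x0:x1]=1;return m&k
E
python3 - <<'E'
from h import *
t=cv2.imread('pics/top0.png')[:,:,::-1];s=cv2.imread('pics/scene0.png')[:,:,::-1]
r,b,a=box(felt(t));print('felt',r,a);P=np.array([onz('top',p,11) for p in b]);print(P,P.mean(0),[np.linalg.norm(P[i]-P[i-1]) for i in range(4)])
r,b,a=box(white(t,295,325,170,250));print('book',r,a);print(np.c_[b,[onz('top',p,189) for p in b]], onz('top',r[0],189))
for n,p,z in [('top',(256,128),210),('top',(369,163),110),('top',(437,240),80),('top',(328,302),150),('top',(267,303),150),('scene',(339,257),210),('scene',(210,302),110)]:print(n,p,onz(n,p,z))
cv2.imwrite('pics/crop0.png',np.hstack([cv2.resize(t[150:280,240:350,::-1],None,fx=3.4,fy=3.4),cv2.resize(s[170:300,210:320,::-1],None,fx=3.4,fy=3.4)]))
E
```

```text
felt ((257.10400390625, 215.8236846923828), (93.51517486572266, 59.530391693115234), 8.746162414550781) 5325
[[511.7 220.6  11. ]
 [658.7 205.   11. ]
 [627.9 -24.6  11. ]
 [481.6  -3.9  11. ]] [569.975  99.275  11.   ] [np.float64(226.50885192415768), np.float64(147.82543759448174), np.float64(231.65664246897822), np.float64(147.75716564688153)]
book ((310.73175048828125, 209.91464233398438), (10.270132064819336, 48.92116928100586), 6.340191841125488) 503
[[302.92684937 233.65853882 503.1         -2.2        189.        ]
 [308.32931519 185.03659058 606.5        -12.5        189.        ]
 [318.53665161 186.17074585 604.5        -34.1        189.        ]
 [313.13418579 234.79269409 501.1        -23.3        189.        ]] [553.3 -18.  189. ]
top (256, 128) [721.9 100.1 210. ]
top (369, 163) [ 680.8 -157.6  110. ]
top (437, 240) [ 509.7 -318.4   80. ]
top (328, 302) [365.  -58.7 150. ]
top (267, 303) [360.7  69.1 150. ]
scene (339, 257) [727.5  99.7 210. ]
scene (210, 302) [ 687.1 -157.3  110. ]
```

View pics/crop0.png

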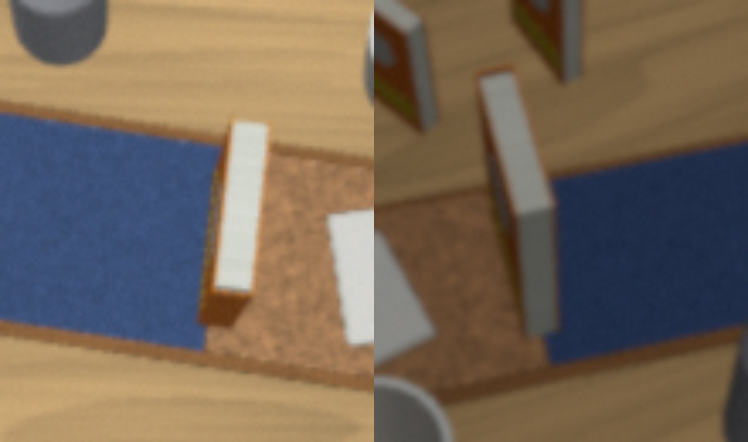

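Crop: book's upper face is a clean rectangle, centre (553,-18) with size 104 x 22 (pages inside the covers), in agreement with the given 110 x 25. The felt measures 230 x 148, and the felt direction has a heading of 82.5°, the book normal 84°. The lateral offset is about 1 mm. Next: turn the tool about -0.2 rad in tool z, shut the fingers and travel above the book to its cork side.

```bash
python3 -m jog '[[0,0,0,0,0,-0.1,0],[0,0,0,0,0,-0.1,0],[-0.032,-0.037,-0.002,0,0,0,0],[-0.032,-0.037,0,0,0,0,0],[-0.032,-0.037,0,0,0,0,0]]' 20; python3 -m jog '[[-0.032,-0.037,0,0,0,0,0],[-0.032,-0.037,0,0,0,0,0],[-0.032,-0.037,0,0,0,0,0],[-0.032,-0.037,0,0,0,0,0],[-0.032,-0.037,0,0,0,0,0]]'
```

```text
time_s: 0.6
eef_pos: [242.2, 378.6, 244.0]
ee_rot: [-0.0, 0.052, 0.999, -0.0]
force: [1.5, 0.2, 1.0]
grip_width: 0.142
grip_force: 0.0
time_s: 1.1
eef_pos: [382.0, 177.4, 244.3]
ee_rot: [0.0, 0.053, 0.999, 0.0]
force: [1.5, 1.0, -0.2]
grip_width: -0.002
grip_force: 0.0
```

```bash
python3 -m jog '[[-0.032,-0.038,0,0,0,0,0],[-0.032,-0.038,0,0,0,0,0],[-0.032,-0.038,0,0,0,0,0],[-0.032,-0.038,0,0,0,0,0],[-0.032,-0.038,0,0,0,0,0]]'; python3 -m jog '[[-0.030,-0.037,0,0,0,0,0],[0,0,0,0,0,0,0],[0,0,0.03,0,0,0,0],[0,0,0.025,0,0,0,0],[0,0,0.022,0,0,0,0]]'
python3 - <<'E'
from h import *
print(sense()['eef_pos'])
a=eyes.capture('scene');b=eyes.capture('top')
cv2.imwrite('pics/c1.png',np.hstack([cv2.resize(b[100:300,190:390,::-1],None,fx=2,fy=2),cv2.resize(a[120:320,150:350,::-1],None,fx=2,fy=2)]))
E
```

```text
time_s: 1.6
eef_pos: [521.1, -28.6, 244.1]
ee_rot: [-0.0, 0.053, 0.999, 0.0]
force: [0.5, 1.7, -0.6]
grip_width: -0.0
grip_force: 0.0
time_s: 2.1
eef_pos: [545.7, -65.9, 165.8]
ee_rot: [-0.001, 0.053, 0.999, 0.0]
force: [0.9, -0.6, -0.6]
grip_width: -0.003
grip_force: 0.0
[545.68060948 -65.9054405  165.81914542]
```

View pics/c1.png

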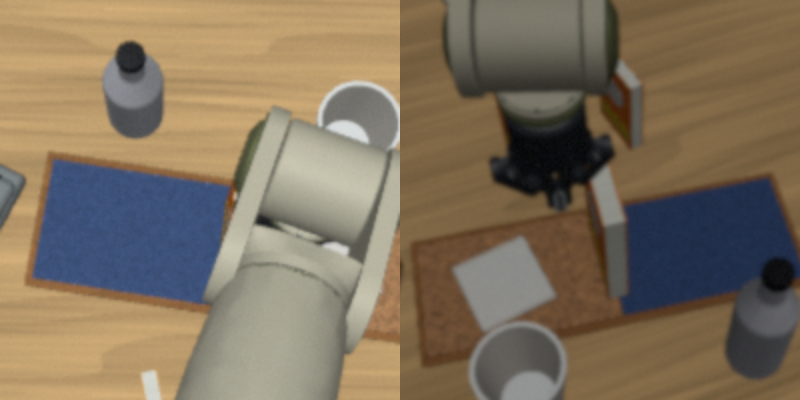

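The hand is on the cork side of the upright book, with the fingers shut about 20 mm behind the cover (fingertips at (555,200) in the crop's right half) and the knuckles above the book's top. I go up 5 mm and push slowly.

```bash
python3 -m jog '[[0,0.003,-0.006,0,0,0,0],[0,0.003,0,0,0,0,0],[0,0.003,0,0,0,0,0],[0,0.003,0,0,0,0,0],[0,0.003,0,0,0,0,0]]';  python3 -m jog '[[0,0.003,0,0,0,0,0],[0,0.003,0,0,0,0,0],[0,0.003,0,0,0,0,0],[0,0.003,0,0,0,0,0],[0,0.003,0,0,0,0,0]]'
python3 - <<'E'
from h import *
a=eyes.capture('scene')
cv2.imwrite('pics/c2.png',cv2.resize(a[120:320,150:350,::-1],None,fx=3,fy=3))
E
```

```text
time_s: 2.7
eef_pos: [548.0, -51.3, 173.6]
ee_rot: [0.0, 0.053, 0.999, -0.0]
force: [0.1, -1.2, -0.1]
grip_width: -0.001
grip_force: 0.0
time_s: 3.2
eef_pos: [549.6, -36.5, 173.3]
ee_rot: [0.0, 0.053, 0.999, 0.0]
force: [0.2, -0.5, 0.3]
grip_width: 0.0
grip_force: 0.1
```

View pics/c2.png

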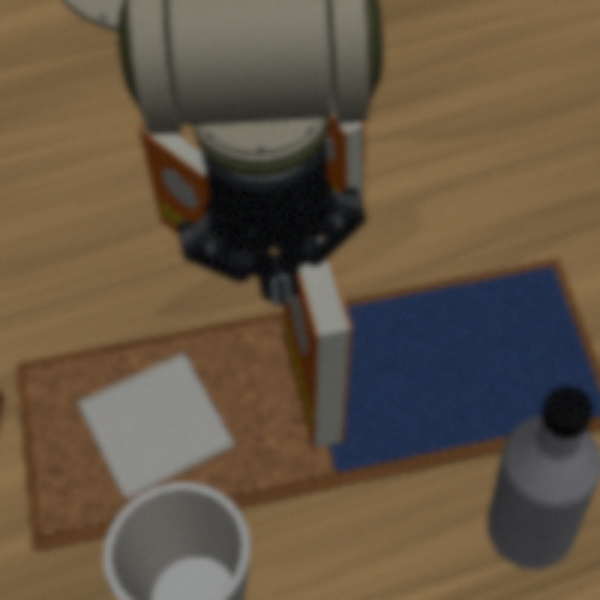

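The fingers (at (280,285)) have just begun tipping the book, whose top edge is moving toward the felt; its foot stays put. I continue in small steps.

```bash
python3 -m jog '[[0,0.003,0,0,0,0,0],[0,0.003,0,0,0,0,0],[0,0.003,0,0,0,0,0],[0,0.003,0,0,0,0,0],[0,0.003,0,0,0,0,0]]'
python3 - <<'E'
from h import *
a=eyes.capture('scene')
t=cv2.imread('pics/c2.png')
cv2.imwrite('pics/c3.png',cv2.resize(a[120:320,150:350,::-1],None,fx=3,fy=3))
E
```

```text
time_s: 3.75
eef_pos: [551.1, -21.5, 173.3]
ee_rot: [-0.0, 0.053, 0.999, 0.0]
force: [-0.6, -0.6, 0.2]
grip_width: -0.002
grip_force: 0.0
```

View pics/c3.png

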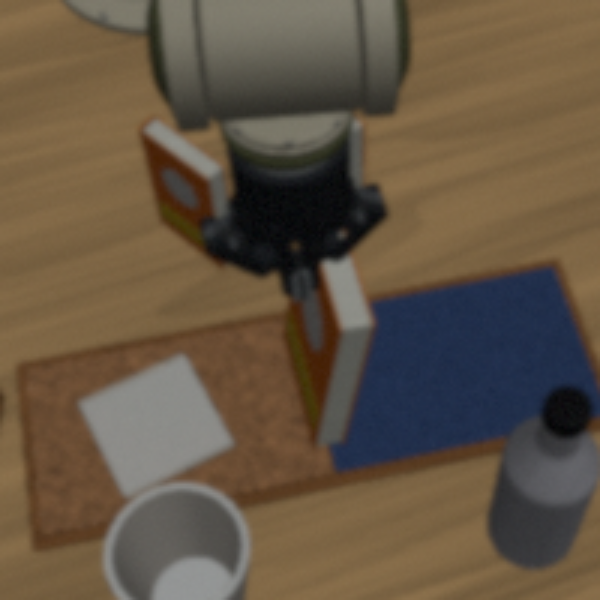

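The book is leaning clearly (top edge about 20 px right of the previous view) and its foot hasn't slid. A little more takes it past the balance point.

```bash
python3 -m jog '[[0,0.003,0,0,0,0,0],[0,0.003,0,0,0,0,0],[0,0.003,0,0,0,0,0],[0,0.001,0,0,0,0,0],[0,0,0,0,0,0,0]]'; python3 -m jog '[[0,0,0,0,0,0,0],[0,0,0,0,0,0,0],[0,0,0,0,0,0,0],[0,0,0,0,0,0,0],[0,0,0,0,0,0,0]]'
python3 - <<'E'
from h import *
a=eyes.capture('scene')
cv2.imwrite('pics/c4.png',cv2.resize(a[120:320,150:350,::-1],None,fx=3,fy=3))
E
```

```text
time_s: 4.3
eef_pos: [552.2, -11.7, 173.3]
ee_rot: [-0.0, 0.053, 0.999, -0.0]
force: [-0.5, 0.1, -0.8]
grip_width: -0.003
grip_force: 0.0
time_s: 4.8
eef_pos: [552.1, -11.9, 173.3]
ee_rot: [-0.0, 0.053, 0.999, 0.0]
force: [0.6, -0.1, -0.7]
grip_width: -0.003
grip_force: 0.0
```

View pics/c4.png

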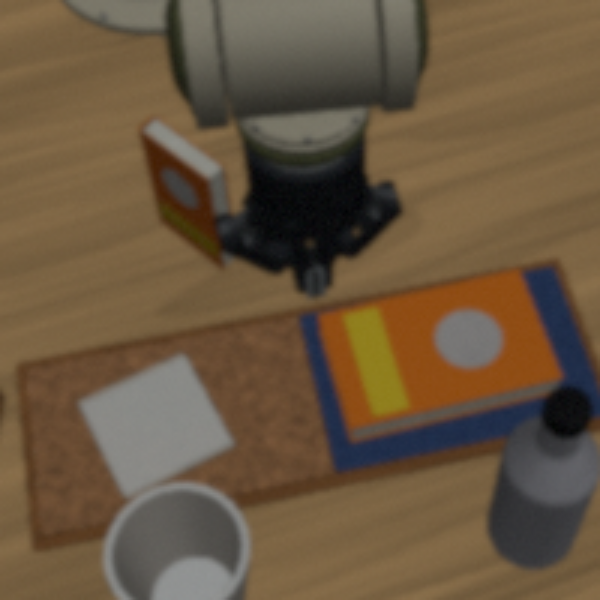

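The book lies flat on the felt, with a blue margin all round (covers (320,310) to (560,430)). I raise the hand clear and check the position.

```bash
python3 -m jog '[[0,0,-0.03,0,0,0,0],[0,0,-0.03,0,0,0,0],[0,0,-0.03,0,0,0,0],[0,0,0,0,0,0,0],[0,0,0,0,0,0,0]]'
python3 - <<'E'
from h import *
a=eyes.capture('scene').astype(int)
m=((a[...,0]>a[...,2]+90)|(a.min(2)>105)&0)
k=np.zeros(m.shape,bool);k[205:275,250:345]=1
r,b,n=box(m&k&(a[...,0]>130))
m2=cv2.morphologyEx((m&k&(a[...,0]>130)).astype(np.uint8),cv2.MORPH_CLOSE,np.ones((15,15)))
c=max(cv2.findContours(m2,0,2)[0],key=cv2.contourArea)
q=cv2.approxPolyDP(cv2.convexHull(c),5,True)[:,0]
P=np.array([onz('scene',p,36) for p in q]);print(q.tolist(),P.tolist())
u=np.array([.131,.991]);v=np.array([.991,-.131]);d=P[:,:2]-[570,99.3]
print('felt frame x,y',np.c_[d@v,d@u].round(1))
E
```

```text
time_s: 5.35
eef_pos: [552.1, -11.8, 263.2]
ee_rot: [0.0, 0.053, 0.999, -0.0]
force: [-0.1, -0.1, -1.1]
grip_width: 0.003
grip_force: 0.0
[[322, 211], [335, 245], [267, 261], [258, 225]] [[522.0, 177.8, 36.0], [623.6, 166.6, 36.0], [606.2, -3.7, 36.0], [504.3, 9.8, 36.0]]
felt frame x,y [[-57.9  71.5]
 [ 44.3  73.7]
 [ 49.4 -97.3]
 [-53.4 -97.3]]
```

The book is centred within 7 mm across the felt, y from about -99 to +74 mm, well inside the limits.

```bash
python3 -c "
from rig import finish_job
print(finish_job())"
```

```text
the job is handed in; nothing more can be done
None
```

The book was tipped gently from the cork side and now lies flat within the blue felt, about 7 mm off centre at most across the panel; no other object was touched, the hand is clear, and the job was handed in at about 5.4 s.

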